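Set out the fastening kit round the wax tin and the spool

ROBOT

A 6-joint arm with a two-finger parallel gripper is mounted at the origin on a cart in front of the work surface, level with it; the furniture and walls round the work are solid. World frame = base frame: x ahead of the robot, y to its left, z up, the work surface at z = 0. Lengths are in m, angles in rad, forces in N, time in s.
With the tool pointing down it reaches from about 0.35 to 0.85 m from the base axis. Payload 8.1 kg.
Tool frame: the origin (TCP) lies at the very end of the fingers, on their centre line; the grasp point (between the pads) lies 19 mm behind it; z points along the fingers, y is the direction in which the jaws open and shut (so a half turn about z gives the same grasp; the last joint's range is limited). The gripper opens to 93 mm and grips with 3 to 60 N. Pads are 15 mm wide; open, the fingers measure 128 mm over their backs; the gripper's body (75 mm by 188 mm) begins 65 mm behind the grasp point.
Start: joints at [1.222, 0.13, 1.488, -0, 1.523, -0.085], TCP at [0.156, 0.579, 0.219] pointing down, gripper open.
Joint ranges: [-2.96, 2.96], [-0.89, 2.26], [0.02, 2.5], [-1.34, 4.48], [0, 2.73], [-2.66, 2.66]. Speed limits (rad/s): [2.39, 2.39, 2.79, 3.14, 3.14, 3.14].

INTERFACE

Orientations are given as a unit quaternion [w, x, y, z].
In Python, from station import r, optics gives the robot as it stands.
- The arm moves only by the shell command python3 -m handwheel 'ROWS' [FORCE]. ROWS is JSON, a list of rows, each a list of 7 numbers: the shift along the world's x, y, z in units of 25 mm (1.0 is 25 mm), then the turn, a rotation vector about the world's x, y, z in units of 6 degrees (1.0 is 6 degrees), then the opening, from 0 (shut) to 1 (fully open). A call has 1 to 8 rows; each row shifts and turns the commanded pose from where the row before left it; what a row does not reach is not made up. A row lasts 1/12 s, in which the tool goes at most 41.7 mm and 7.16 degrees, less where a joint would pass 70% of its speed; a pose out of reach is approached as far as the arm can. A call is refused whole if a number of a shift passes 1 or a number of a turn 1, either way. A call with a gripper value outside its range is refused whole. The fingers move at their own pace and stop on an object; FORCE is the grip in N (left out, the last holds). Time passes only in rows, so rows that do not move let the fingers close. It gives the time, the measured TCP pose, the force and the opening at its end, in the units of the state.
- r.get_obs(): the state, without advancing time (a new reading comes with each control period).
- optics.camera(name): name is "side" or "top" or "wrist"; returns the picture (384x512x3 uint8, red, green, blue); there is no depth.
- optics.calibration(name): a dict with "fx", "fy", "cx", "cy" (pixels), "extrinsics" (4x4, takes a point from camera to world coordinates). Camera axes: x right, y up, looking along -z (the intrinsics and any distortion apply to the point x, -y, -z); pixel columns grow to the right and rows downward; lengths in m; the calibration is good to about 2 mm. A picture is of the moment at which its call begins: read the wrist's pose just before it. calibration takes no time and is no camera call; for the wrist camera it gives the pose at the moment of the call.
- r.job_done(): hands the job in, once; it reports no verdict.
The state is a dict: "time": time; "q": joint angles; "qd": joint speeds; "effort": joint torques, N m; "ee_pos": TCP position; "tcp_rot": TCP orientation; "force": force on the tool from outside, world axes, zero at the start; "torque": the same for the moment, N m; "width": opening from 0.0 (shut) to 1.0 (fully open).
Only numpy, scipy, OpenCV 4.12 (cv2) and the standard library are available. Lean on these libraries where they do the work, as an engineer would, in place of code of your own. Each camera call takes 0.05 s, during which the arm holds its last target.

TASK

Complete the kit on the wooden board with six square recesses: the wax tin and the thread spool already stand at the two ends of its front row (the row nearer the robot) and stay there. Stand the short lidded jar in the recess between the tin and the spool, the small cream carton in the recess directly behind the tin and the small open jar in the recess directly behind the spool, each upright and flat on its recess floor; then stand the black loupe upright on the middle of the carton's lid. The middle recess of the back row stays empty.

Things in the scene. Friction and masses are not known exactly. Their poses are not given: they have to be found in the camera images.
- kit_board: flat wooden board fixed to the counter, 218 (x) by 324 (y) by 18 mm high, with six square recesses 80 mm wide and 6 mm deep, so their floors are 12 mm above the counter. Origin: centre of its underside; x points away from the robot (turned by at most 15 degrees), y to the left, z up. Recess centres: front row at x = -53 mm, back row at x = +53 mm, each at y = +106, 0 and -106 mm
- wax_tin_center (a point): flat round brass-coloured tin with a small paper label on top, 62 mm across, 25 mm high, loose, standing in the left or the right end recess of the board's front row. Origin: its centre, half-way up; z up along its axis.
- spool_center (a point): wooden spool of tan thread, 40 mm across, 60 mm high, loose, standing in the other end recess of the front row. Origin: its centre, half-way up; z up along its axis.
- lidded_jar_center (a point): short round jar with a flat pale lid, 60 mm across, 64 mm high, loose on the counter. Origin: its centre, half-way up; z up along its axis.
- open_jar_center (a point): small clear jar without a lid, with pale yellow contents, 56 mm across, 50 mm high, loose on the counter. Origin: its centre, half-way up; z up along its axis. Grasp it from outside, across its width: it cannot be gripped by its rim
- carton_center (a point): small cream carton with a lid that does not open, 57 (x) by 62 (y) by 36 mm high, loose on the counter. Origin: its centre, half-way up; x and y square to its sides, z up
- loupe_center (a point): black watchmaker's loupe, a small round cone frustum standing on its wide end, 34 mm across, 27 mm high, loose on the counter. Origin: its centre, half-way up; z up along its axis.
Not all that is in view belongs to the job. Leave any pink, purple or turquoise look-alike of the part that bears open_jar_center alone.

How it is judged:
At the end, for the whole second after the job is handed in: Tin and spool still at the front ends; lidded jar front middle, carton behind the tin, open jar behind the spool, each upright on the recess floor within 15 mm of its centre; loupe upright on the carton within 15 mm of its middle; all released and at rest ((((x of wax_tin_center in the frame of kit_board between -0.068 and -0.038 m and y of wax_tin_center in the frame of kit_board between 0.091 and 0.121 m and z of wax_tin_center in the frame of kit_board below 0.0285 m and angle between wax_tin_center's own z axis and vertical below 0.1 rad) and (x of spool_center in the frame of kit_board between -0.068 and -0.038 m and y of spool_center in the frame of kit_board between -0.121 and -0.091 m and z of spool_center in the frame of kit_board below 0.046 m and angle between spool_center's own z axis and vertical below 0.1 rad) and (x of lidded_jar_center in the frame of kit_board between -0.068 and -0.038 m and y of lidded_jar_center in the frame of kit_board between -0.015 and 0.015 m and z of lidded_jar_center in the frame of kit_board below 0.048 m and angle between lidded_jar_center's own z axis and vertical below 0.1 rad) and (x of carton_center in the frame of kit_board between 0.038 and 0.068 m and y of carton_center in the frame of kit_board between 0.091 and 0.121 m and z of carton_center in the frame of kit_board below 0.034 m and angle between carton_center's own z axis and vertical below 0.1 rad) and (x of open_jar_center in the frame of kit_board between 0.038 and 0.068 m and y of open_jar_center in the frame of kit_board between -0.121 and -0.091 m and z of open_jar_center in the frame of kit_board below 0.041 m and angle between open_jar_center's own z axis and vertical below 0.1 rad)) or ((x of wax_tin_center in the frame of kit_board between -0.068 and -0.038 m and y of wax_tin_center in the frame of kit_board between -0.121 and -0.091 m and z of wax_tin_center in the frame of kit_board below 0.0285 m and angle between wax_tin_center's own z axis and vertical below 0.1 rad) and (x of spool_center in the frame of kit_board between -0.068 and -0.038 m and y of spool_center in the frame of kit_board between 0.091 and 0.121 m and z of spool_center in the frame of kit_board below 0.046 m and angle between spool_center's own z axis and vertical below 0.1 rad) and (x of lidded_jar_center in the frame of kit_board between -0.068 and -0.038 m and y of lidded_jar_center in the frame of kit_board between -0.015 and 0.015 m and z of lidded_jar_center in the frame of kit_board below 0.048 m and angle between lidded_jar_center's own z axis and vertical below 0.1 rad) and (x of carton_center in the frame of kit_board between 0.038 and 0.068 m and y of carton_center in the frame of kit_board between -0.121 and -0.091 m and z of carton_center in the frame of kit_board below 0.034 m and angle between carton_center's own z axis and vertical below 0.1 rad) and (x of open_jar_center in the frame of kit_board between 0.038 and 0.068 m and y of open_jar_center in the frame of kit_board between 0.091 and 0.121 m and z of open_jar_center in the frame of kit_board below 0.041 m and angle between open_jar_center's own z axis and vertical below 0.1 rad))) and horizontal distance between loupe_center and carton_center below 0.015 m and z of loupe_center in the frame of carton_center between 0.026 and 0.038 m and angle between loupe_center's own z axis and vertical below 0.12 rad and linear speed of each of lidded_jar, open_jar, carton, loupe, wax_tin, spool below 0.02 m/s); the robot touches nothing.
It fails at once if the wax tin or the spool is shifted by more than 25 mm or tipped (distance of any of wax_tin_center, spool_center from where it was at the start of the episode above 0.025 m or angle between any of wax_tin_center, spool_center's own z axis and vertical above 0.4 rad).
It also fails if it takes over 109 s, if anything falls off the work surface, if the arm or the gripper's body presses on something with over 40 N, if the wrist force passes 120 N, or if a joint passes its speed limit or range.

## Working session

There is one attempt and no reset: what is moved stays moved. The work goes in short steps, Python scripts to look and compute and a shell command to move; the robot and the scene stay as the last step left them, time stands still between calls to the robot, and variables do not carry over. Pictures are saved under pics/ and viewed, and the job is handed in when it is done.

```bash
ls; mkdir -p pics; python3 - <<'E'
from station import r, optics
import cv2
for n in ("top","side","wrist"):
    c=optics.calibration(n); print(n,{k:(v if not hasattr(v,'tolist') else v.tolist()) for k,v in c.items()})
    cv2.imwrite(f"pics/{n}0.png",optics.camera(n)[:,:,::-1])
print(r.get_obs())
E
```

```text
pics
top {'fx': 378.9404696794428, 'fy': 378.9404696794428, 'cx': 260.1877633936616, 'cy': 196.18195095112165, 'extrinsics': [[0.011108469766558346, 0.9812448229208692, -0.19244531532473597, 0.2062524580189844], [-0.9999351107793034, 0.011386769927948664, 0.0003401490697141952, 0.04303771934782009], [0.0025251000429927077, 0.19242904916254086, 0.981307640298481, 1.320256726120059], [0.0, 0.0, 0.0, 1.0]]}
side {'fx': 499.4893934924229, 'fy': 499.4893934924229, 'cx': 255.4550819974581, 'cy': 201.82333051138664, 'extrinsics': [[-0.9069151737810337, -0.307588585841604, 0.2879134061235771, 0.8596118818033088], [0.4208326704015152, -0.6287258280766076, 0.6539141355194227, 0.9337084994757104], [-0.020117929526851593, 0.7142080193958525, 0.6996443195954688, 1.021930139291595], [0.0, 0.0, 0.0, 1.0]]}
wrist {'fx': 270.42239463148275, 'fy': 270.42239463148275, 'cx': 254.60389289387635, 'cy': 190.72012319291963, 'extrinsics': [[0.2595241847844039, -0.9234960280798961, -0.2824929797935587, 0.07670132199310686], [0.9657350558077229, 0.24764781309950373, 0.07762965059231536, 0.6000579538637868], [-0.0017319053213962596, -0.2929601453912915, 0.9561230850242391, 0.38422253910875315], [0.0, 0.0, 0.0, 1.0]]}
{'time': 0.15, 'q': array([ 1.22160470e+00,  1.30995751e-01,  1.48899563e+00,  3.68717200e-06,
        1.52302153e+00, -8.54189494e-02]), 'qd': array([-9.57904258e-04, -1.64155070e-03, -1.63303654e-03,  8.13216128e-04,
        8.07580130e-04,  3.33261218e-05]), 'effort': array([ 8.89801231e-04, -5.60471749e+01, -4.92336452e+01,  7.68397143e-02,
        3.05971073e-02, -5.80867527e-05]), 'ee_pos': array([0.1562744 , 0.57884355, 0.21784201]), 'tcp_rot': array([-1.54902052e-04,  1.31504387e-01,  9.91315334e-01, -6.93034721e-04]), 'force': array([-0.10969766,  0.12167749, -0.0074119 ]), 'torque': array([-0.00681073,  0.04943121, -0.00371262]), 'width': 1.0002538672391224}
```

View pics/top0.png

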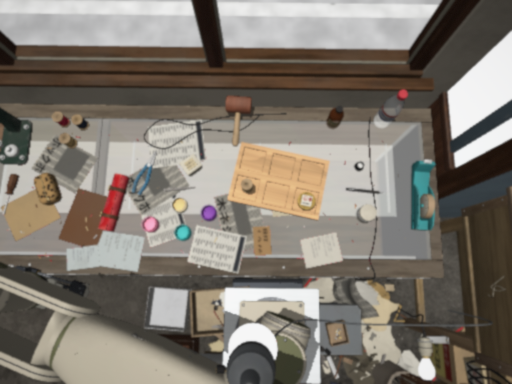

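View pics/side0.png

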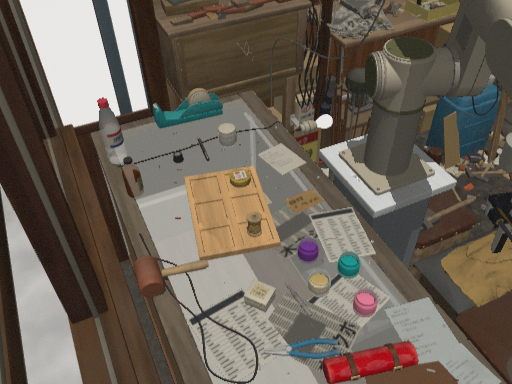

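View pics/wrist0.png

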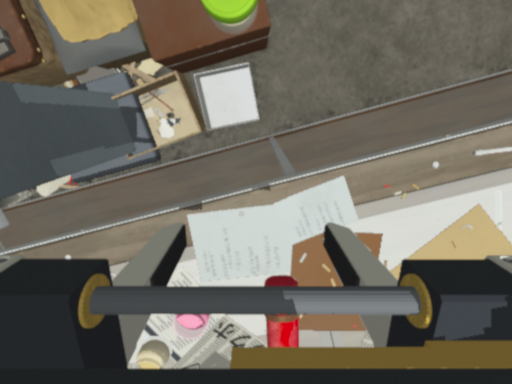

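```bash
python3 - <<'E'
import cv2
t=cv2.imread("pics/top0.png"); s=cv2.imread("pics/side0.png")
cv2.imwrite("pics/c1.png",cv2.resize(t[130:250,135:235],None,fx=6,fy=5.0,interpolation=3)[:600])
cv2.imwrite("pics/c2.png",cv2.resize(t[135:225,220:340],None,fx=6,fy=6,interpolation=3))
cv2.imwrite("pics/c3.png",cv2.resize(t[150:230,335:395],None,fx=7,fy=7,interpolation=3))
cv2.imwrite("pics/c4.png",cv2.resize(s[110:260,160:290],None,fx=4,fy=4,interpolation=3))
cv2.imwrite("pics/c5.png",cv2.resize(s[225:325,235:385],None,fx=5,fy=5,interpolation=3))
E
```

```text
(no output)
```

View pics/c1.png

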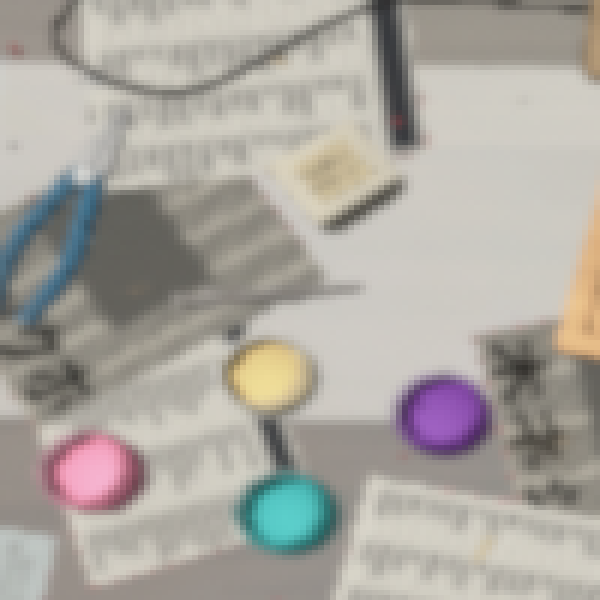

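View pics/c2.png

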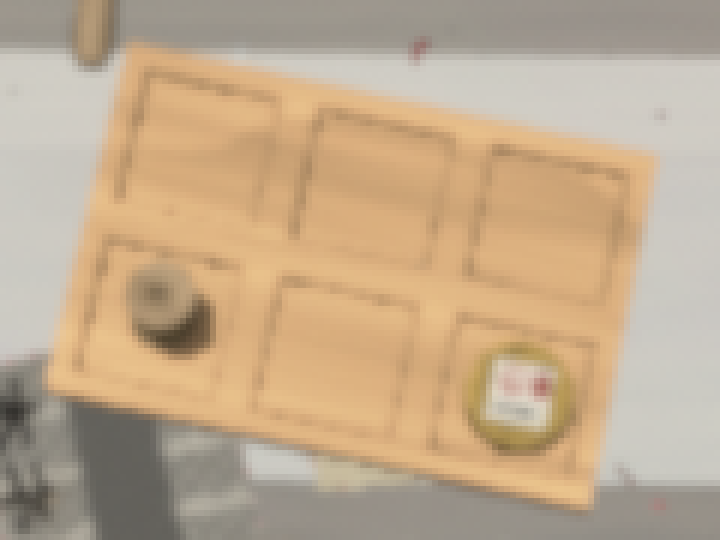

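View pics/c3.png

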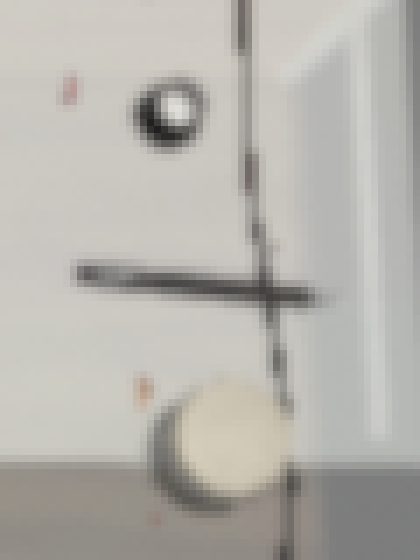

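View pics/c4.png

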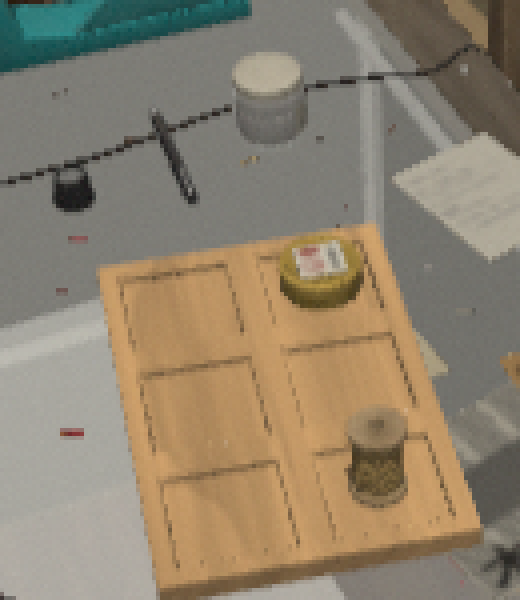

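View pics/c5.png

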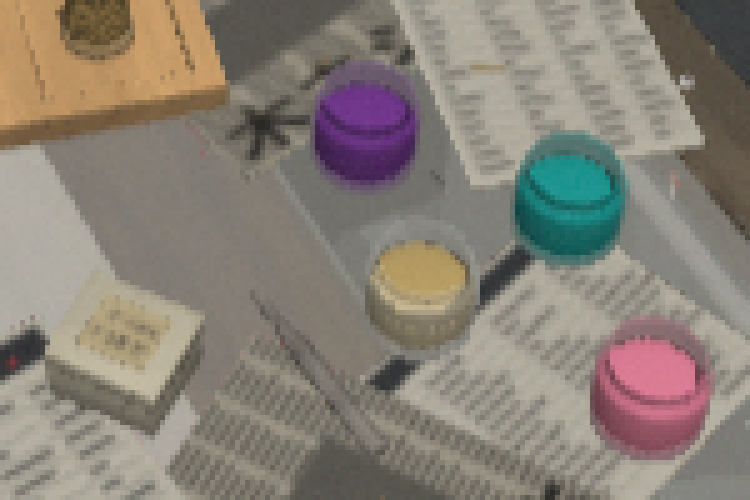

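```bash
cat > h.py <<'E'
from station import r, optics
import numpy as np, cv2
from scipy.optimize import least_squares
from scipy.spatial.transform import Rotation as R
def ray(c,uv):
    E=np.array(c["extrinsics"]); d=np.array([(uv[0]-c["cx"])/c["fx"],-(uv[1]-c["cy"])/c["fy"],-1])
    return E[:3,3],E[:3,:3]@d
def atz(n,uv,z):
    c=optics.calibration(n) if isinstance(n,str) else n
    o,d=ray(c,uv); return o+d*(z-o[2])/d[2]
def proj(n,P):
    c=optics.calibration(n) if isinstance(n,str) else n
    E=np.array(c["extrinsics"]); p=(np.atleast_2d(P)-E[:3,3])@E[:3,:3]
    return np.stack([c["cx"]+c["fx"]*p[:,0]/-p[:,2],c["cy"]-c["fy"]*p[:,1]/-p[:,2]],1)
def tri(a,ua,b,ub):
    oa,da=ray(optics.calibration(a),ua);ob,db=ray(optics.calibration(b),ub)
    s=np.linalg.lstsq(np.stack([da,-db],1),ob-oa,rcond=None)[0]
    p,q=oa+s[0]*da,ob+s[1]*db; return (p+q)/2,np.linalg.norm(p-q)
def board_fit(obs):
    # obs: list of (cam, uv, (bx,by,bz))
    def f(v):
        c,s=np.cos(v[2]),np.sin(v[2]);o=[]
        for n,uv,b in obs:
            P=[v[0]+c*b[0]-s*b[1],v[1]+s*b[0]+c*b[1],b[2]]
            o+=list(proj(n,P)[0]-uv)
        return np.array(o)
    return least_squares(f,[0.5,0,-.1],loss="soft_l1"),f
def snap(n,name,box=None,k=1):
    o=r.get_obs();c=optics.calibration(n);im=optics.camera(n)[:,:,::-1]
    if box: im=cv2.resize(im[box[1]:box[3],box[0]:box[2]],None,fx=k,fy=k,interpolation=3)
    cv2.imwrite(f"pics/{name}.png",im);np.savez(f"pics/{name}.npz",**{a:np.array(b) for a,b in c.items()})
    print(np.round(o["ee_pos"],4),R.from_quat(o["tcp_rot"],scalar_first=True).as_matrix().round(3).tolist(),o["time"],o["width"])
E
python3 - <<'E'
from h import *
T=lambda x,y:(220+x/6,135+y/6)
S=lambda x,y:(160+x/4,110+y/4)
h,w=.109,.162
ob=[("top",T(128,42),(h,w,.018)),("top",T(657,155),(h,-w,.018)),("top",T(590,508),(-h,-w,.018)),("top",T(46,388),(-h,w,.018)),
("side",S(98,267),(h,-w,.018)),("side",S(375,224),(-h,-w,.018)),("side",S(482,530),(-h,w,.018)),("side",S(160,587),(h,w,.018))]
for o in (ob,ob[:4],ob[4:]):
    s,f=board_fit(o);print(s.x,np.degrees(s.x[2]),f(s.x).round(1).tolist())
s,_=board_fit(ob);x,y,a=s.x
for n,b in dict(lid=(-.053,0),carton=(.053,-.106),open=(.053,.106),tin=(-.053,-.106),spool=(-.053,.106)).items():
    print(n,x+np.cos(a)*b[0]-np.sin(a)*b[1],y+np.sin(a)*b[0]+np.cos(a)*b[1])
C3=lambda x,y:(335+x/7,150+y/7); C1=lambda x,y:(135+x/6,130+y/5); C5=lambda x,y:(235+x/5,225+y/5)
print("lidtop",atz("top",C3(233,440),.064),atz("side",S(267,74),.064),tri("top",C3(233,440),"side",S(267,74)))
print("loupe",atz("top",C3(168,114),.0135),atz("side",S(73,190),.0135))
print("carton lid",atz("top",C1(337,172),.036),atz("side",C5(128,332),.036))
print("open contents",atz("top",C1(270,375),.045),atz("side",C5(421,272),.04),tri("top",C1(270,375),"side",C5(421,262)))
print("tin top",atz("top",T(520,398),.037),atz("side",S(321,260),.037))
print("spool top",atz("top",T(158,295),.072),atz("side",S(379,425),.072))
for p in [(270,160),(355,125),(405,178),(325,220)]: print(atz("top",C1(*p),.036))
for p in [(105,272),(205,322),(150,392),(47,352)]: print(atz("side",C5(*p),.036))
E
```

```text
[ 0.52130066 -0.02114344 -0.20893379] -11.97102409885773 [-0.5, -0.5, -0.3, -0.3, -0.7, 0.0, -1.1, -0.1, -0.4, -0.8, 0.2, -1.5, 0.4, -1.5, -0.4, -0.5]
[ 0.52052738 -0.02353554 -0.20648573] -11.830760652939167 [0.0, -0.2, 0.3, -0.2, 0.1, 0.1, -0.4, 0.2]
[ 0.52266944 -0.01745981 -0.21202015] -12.147859609771446 [-0.2, -0.0, 0.4, -0.6, 0.4, -0.3, -0.6, 0.6]
lid 0.4694532690207154 -0.01015033965205374
carton 0.5511618459157175 -0.13583131857008066
open 0.5951342479387423 0.07155823724294835
tin 0.447467068009203 -0.11384511755856824
spool 0.49143947003222777 0.09354443825446077
lidtop [ 0.39986868 -0.32033732  0.064     ] [ 0.40626411 -0.30943092  0.064     ] (array([ 0.40136358, -0.32330597,  0.05341396]), np.float64(0.00031814275625468435))
loupe [ 0.57542741 -0.30912051  0.0135    ] [ 0.58084504 -0.30023987  0.0135    ]
carton lid [0.56896124 0.28608355 0.036     ] [0.5713201  0.29443995 0.036     ]
open contents [0.42251138 0.31583812 0.045     ] [0.42985499 0.3268271  0.04      ] (array([0.424334  , 0.31811068, 0.03433118]), np.float64(3.306422685739416e-05))
tin top [ 0.44169807 -0.11761745  0.037     ] [ 0.44692657 -0.11057058  0.037     ]
spool top [0.49185843 0.08985477 0.072     ] [0.49328851 0.09442809 0.072     ]
[0.57723083 0.32570362 0.036     ]
[0.60342224 0.27709263 0.036     ]
[0.56507207 0.24614921 0.036     ]
[0.53416203 0.29146126 0.036     ]
[0.56632234 0.25767574 0.036     ]
[0.5356798  0.30519289 0.036     ]
[0.57653363 0.32949317 0.036     ]
[0.61080329 0.28813314 0.036     ]
```

Targets and look-alikes in the top view:
- **Open jar:** the candidates are yellow (180,205), pink (152,225), turquoise (183,233) and purple (208,213). I take the yellow one.
- **Others:** lidded jar (368,213), loupe (359,166), carton (191,164).
- **Already on the board:** spool on the left (248,186), tin on the right (306,200). So the carton goes back right and the open jar back left.

The side crop confirms the yellow jar is the clear one with no lid.

```bash
python3 -m handwheel '[[0.9,-0.86,-0.2,0,0,0.5,1],[0.9,-0.86,-0.2,0,0,0.5,1],[0.9,-0.86,-0.2,0,0,0.5,1],[0.9,-0.86,-0.2,0,0,0.5,1],[0.9,-0.86,-0.2,0,0,0.5,1],[0.9,-0.86,-0.2,0,0,0.5,1]]' 30
python3 -m handwheel '[[0.9,-0.86,-0.2,0,0,0.5,1],[0.9,-0.86,-0.2,0,0,0.5,1],[0.9,-0.86,-0.2,0,0,0.5,1],[0.9,-0.86,-0.2,0,0,0.5,1],[0.9,-0.86,-0.2,0,0,0.5,1],[0.9,-0.86,-0.2,0,0,0.5,1],[0,0,0,0,0,0,1],[0,0,0,0,0,0,1]]'
python3 -c "
from h import *
snap('wrist','w1')"
```

```text
time: 0.65
ee_pos: [0.2921, 0.449, 0.1881]
tcp_rot: [-0.0, -0.027, 1.0, -0.0]
force: [-0.2, 1.0, 0.1]
width: 1.001
time: 1.32
ee_pos: [0.4269, 0.3199, 0.1579]
tcp_rot: [-0.001, -0.18, 0.984, -0.0]
force: [-0.8, -0.4, -0.1]
width: 0.998
[0.4269 0.3199 0.1579] [[-0.936, -0.353, -0.001], [-0.353, 0.936, -0.001], [0.001, -0.0, -1.0]] 1.3167 0.998412360357235
```

View pics/w1.png

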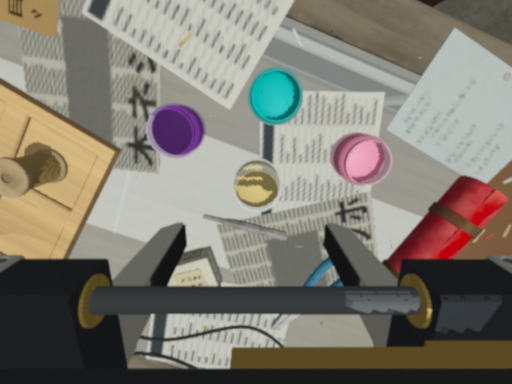

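```bash
python3 -c "
import cv2
i=cv2.imread('pics/w1.png')
cv2.imwrite('pics/w1c.png',cv2.resize(i[145:225,205:305],None,fx=7,fy=7,interpolation=3))"
```

```text
(no output)
```

View pics/w1c.png

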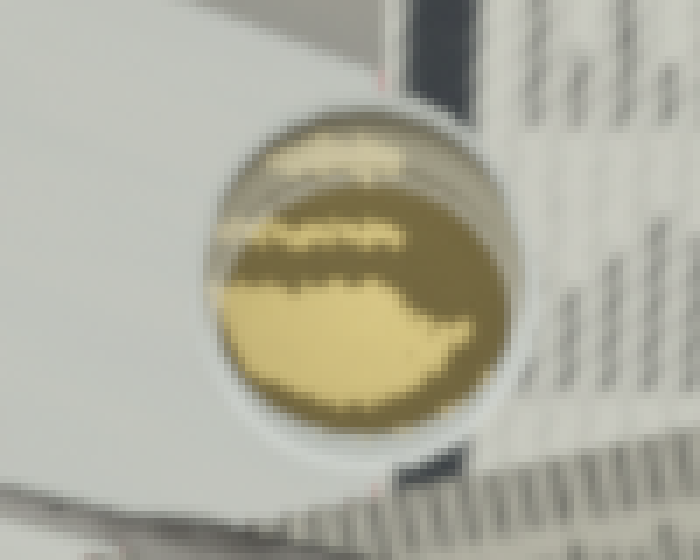

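```bash
cat >> h.py <<'E'
def circ(c,x,y,z,rad,n=60):
    t=np.linspace(0,2*np.pi,n);return proj(c,np.stack([x+rad*np.cos(t),y+rad*np.sin(t),0*t+z],1))
def overlay(name,out,circles,box,k):
    c={a:b for a,b in np.load(f"pics/{name}.npz").items()}
    im=cv2.imread(f"pics/{name}.png");im=cv2.resize(im[box[1]:box[3],box[0]:box[2]],None,fx=k,fy=k,interpolation=3)
    for (x,y,z,rad),col in circles:
        p=((circ(c,x,y,z,rad)-np.array(box[:2])+.5)*k-.5);cv2.polylines(im,[np.round(p).astype(int)],True,col,1)
    cv2.imwrite(f"pics/{out}.png",im)
def load(name): return {a:b for a,b in np.load(f"pics/{name}.npz").items()}
E
python3 -c "
from h import *
c=load('w1')
for v in (278,):
  print(atz(c,(205+367/7,145+278/7),.05),atz(c,(205+367/7,145+278/7),.0))
x,y=.424,.321
print(atz(c,(254.6,190),0), optics.calibration('wrist')['extrinsics'])
overlay('w1','o1',[((x,y,.05,.028),(0,0,255)),((x,y,0,.028),(0,255,0))],(205,145,305,225),7)
"
```

```text
[0.42100319 0.32081562 0.05      ] [0.43394708 0.32630194 0.        ]
[0.44163187 0.32544383 0.        ] [[-3.55373192e-01 -8.93979030e-01 -2.72967742e-01  3.49305646e-01]
 [ 9.34724388e-01 -3.39737927e-01 -1.04251903e-01  2.91514221e-01]
 [ 4.61520625e-04 -2.92197937e-01  9.56357753e-01  3.24876758e-01]
 [ 0.00000000e+00  0.00000000e+00  0.00000000e+00  1.00000000e+00]]
```

View pics/o1.png

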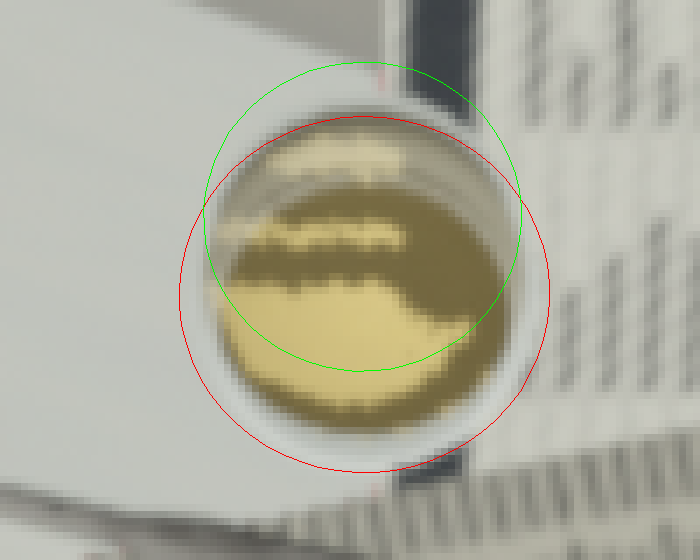

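```bash
python3 -m handwheel '[[0,0,-0.6,0,0,0,1],[0,0,-0.6,0,0,0,1],[0,0,-0.6,0,0,0,1],[0.1,0,-0.6,0,0,0,1],[0,0,0,0,0,0,1]]'
python3 -c "
from h import *
snap('wrist','w2')
x,y=.428,.323
overlay('w2','o2',[((x,y,.05,.028),(0,0,255)),((x,y,0,.028),(0,255,0))],(190,130,320,250),5)"
```

```text
time: 1.78
ee_pos: [0.4262, 0.3213, 0.0956]
tcp_rot: [-0.002, -0.182, 0.983, -0.001]
force: [-1.0, -1.1, -0.5]
width: 1.003
[0.4262 0.3213 0.0956] [[-0.934, -0.357, -0.004], [-0.357, 0.934, -0.002], [0.005, -0.001, -1.0]] 1.7833 1.0028111638576287
```

View pics/o2.png

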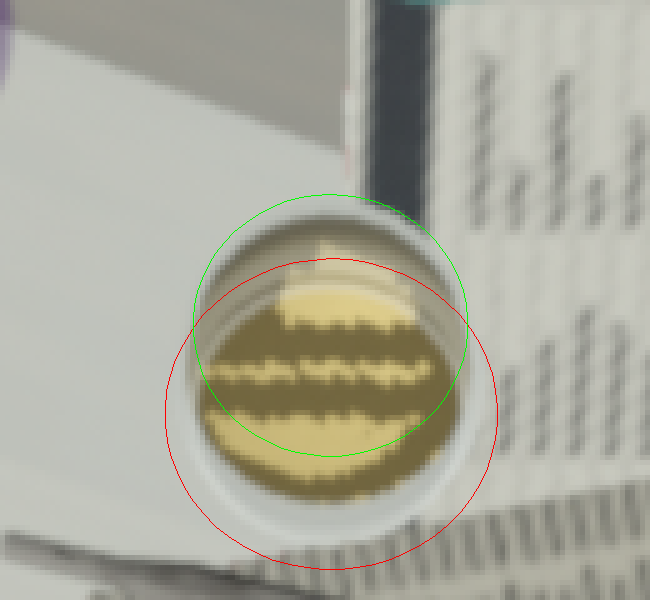

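```bash
python3 -m handwheel '[[0.06,0.03,-0.6,0,0,0,1],[0,0,-0.6,0,0,0,1],[0,0,-0.6,0,0,0,1],[0,0,-0.6,0,0,0,1],[0,0,-0.5,0,0,0,1],[0,0,-0.4,0,0,0,1],[0,0,0,0,0,0,1],[0,0,0,0,0,0,0.2]]' 25
python3 -m handwheel '[[0,0,0,0,0,0,0.2],[0,0,0,0,0,0,0.2],[0,0,0,0,0,0,0.2],[0,0,0,0,0,0,0.2],[0,0,0,0,0,0,0.2],[0,0,0,0,0,0,0.2]]' 25
```

```text
time: 2.5
ee_pos: [0.4301, 0.3222, 0.0162]
tcp_rot: [-0.0, -0.181, 0.983, -0.0]
force: [-0.2, 0.1, -0.1]
width: 0.967
time: 3.0
ee_pos: [0.4307, 0.3222, 0.0165]
tcp_rot: [0.0, -0.181, 0.983, 0.0]
force: [0.0, -0.7, 2.5]
width: 0.599
```

```bash
python3 -m handwheel '[[0,0,0.5,0,0,0,0.2],[0,0,1,0,0,0,0.2],[0,0,1,0,0,0,0.2],[0.3,-0.4,1,0,0,-0.5,0.2],[0.6,-0.9,0.8,0,0,-0.5,0.2],[0.6,-0.9,0.5,0,0,-0.5,0.2],[0.6,-0.9,0,0,0,-0.5,0.2],[0.6,-0.9,0,0,0,-0.5,0.2]]'
python3 -m handwheel '[[0.6,-0.9,0,0,0,-0.5,0.2],[0.6,-0.9,0,0,0,-0.5,0.2],[0.6,-0.9,0,0,0,-0.5,0.2],[0.6,-0.9,0,0,0,-0.5,0.2],[0.6,-0.9,0,0,0,-0.5,0.2],[0.6,-0.9,0,0,0,-0.5,0.2],[0.28,-0.62,0,0,0,0,0.2],[0,0,0,0,0,0,0.2]]'
python3 -c "
from h import *
snap('wrist','w3')"
```

```text
time: 3.67
ee_pos: [0.4993, 0.2213, 0.1386]
tcp_rot: [0.001, -0.05, 0.999, 0.0]
force: [0.2, 0.4, -1.7]
width: 0.599
time: 4.33
ee_pos: [0.5961, 0.0681, 0.1367]
tcp_rot: [0.0, 0.107, 0.994, -0.001]
force: [-0.4, 0.3, -1.9]
width: 0.595
[0.5961 0.0681 0.1367] [[-0.977, 0.213, 0.0], [0.213, 0.977, -0.001], [-0.001, -0.001, -1.0]] 4.3333 0.5951336638002721
```

View pics/w3.png

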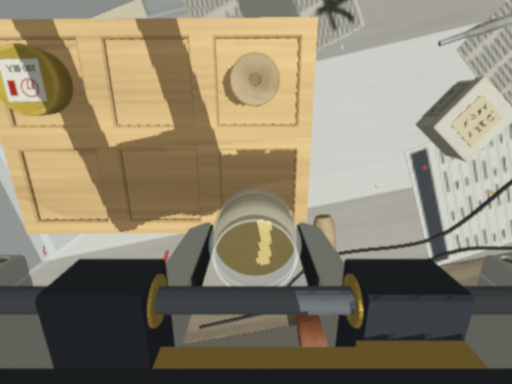

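```bash
python3 -c "
import cv2
i=cv2.imread('pics/w3.png')
cv2.imwrite('pics/w3a.png',cv2.resize(i[0:145,190:340],None,fx=5,fy=4,interpolation=3))
cv2.imwrite('pics/w3b.png',cv2.resize(i[115:255,0:210],None,fx=3.8,fy=4,interpolation=3))"
```

```text
(no output)
```

View pics/w3a.png

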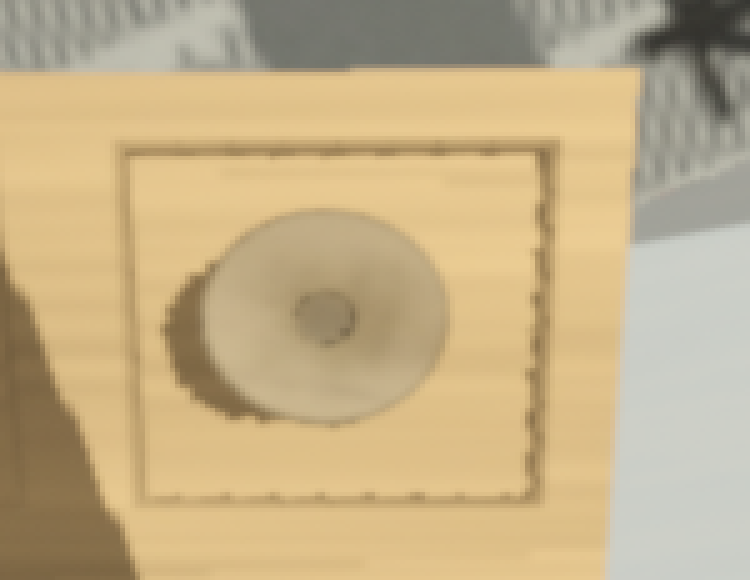

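View pics/w3b.png

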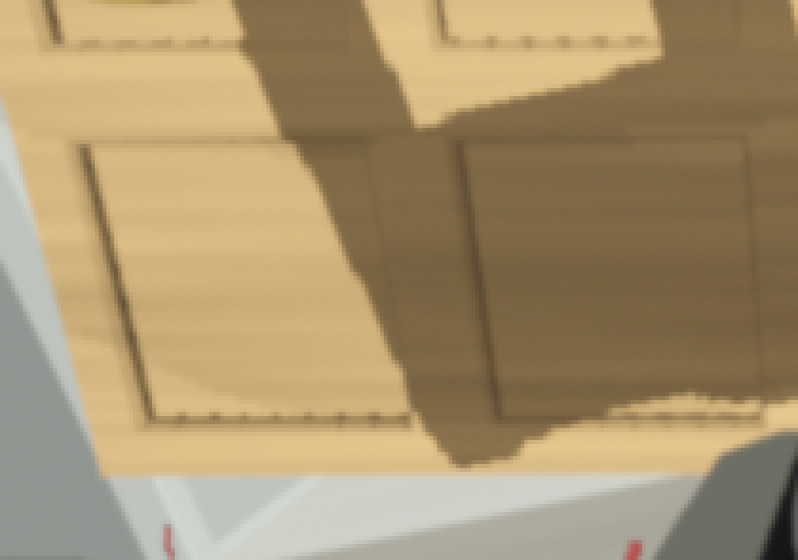

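```bash
python3 - <<'E'
from h import *
c=load('w3');z=.018
A=lambda x,y:(190+(x+.5)/5-.5,(y+.5)/4-.5);B=lambda x,y:((x+.5)/3.8-.5,115+(y+.5)/4-.5)
ob=[(c,A(640,67),(-.109,.162,z)),(c,A(117,142),(-.093,.066,z)),(c,A(560,142),(-.093,.146,z)),(c,A(540,505),(-.013,.146,z)),(c,A(140,505),(-.013,.066,z)),
(c,B(100,475),(.109,-.162,z)),(c,B(78,138),(.013,-.146,z)),(c,B(145,427),(.093,-.146,z)),(c,B(455,138),(.013,-.04,z)),(c,B(490,425),(.093,-.04,z)),(c,B(747,138),(.013,.04,z)),(c,B(765,425),(.093,.04,z))]
s,f=board_fit(ob);x,y,a=s.x;print(s.x,np.degrees(a),f(s.x).reshape(-1,2).round(1).tolist())
for n,b in dict(lid=(-.053,0),carton=(.053,-.106),open=(.053,.106),tin=(-.053,-.106),spool=(-.053,.106)).items():
    print(n,x+np.cos(a)*b[0]-np.sin(a)*b[1],y+np.sin(a)*b[0]+np.cos(a)*b[1])
print("spool",atz(c,A(325,317),.072))
E
```

```text
[ 0.5224287  -0.02157822 -0.20812047] -11.924424292299081 [[0.7, -0.0], [2.0, 1.4], [-1.4, 0.9], [-0.9, -2.2], [1.1, -1.8], [1.1, -0.1], [-1.0, 1.4], [-0.3, -0.9], [0.0, 0.9], [1.5, -0.8], [-1.0, 0.5], [-0.9, -1.1]]
lid 0.4705723894726489 -0.010627289229557893
carton 0.552383158192416 -0.13624177136231508
open 0.5961868716054061 0.07118347949020924
tin 0.4486705327661539 -0.11433991465582005
spool 0.4924742461791439 0.09308533619670425
spool [0.49402845 0.08976513 0.072     ]
```

```bash
python3 -m handwheel '[[0.08,0.11,-0.7,0,0,0,0.2],[0,0,-0.8,0,0,0,0.2],[0,0,-0.8,0,0,0,0.2],[0,0,-0.8,0,0,0,0.2],[0,0,-0.6,0,0,0,0.2],[0,0,-0.3,0,0,0,0.2],[0,0,-0.2,0,0,0,0.2],[0,0,0,0,0,0,0.2]]'
```

```text
time: 5.05
ee_pos: [0.5961, 0.0748, 0.0306]
tcp_rot: [-0.001, 0.105, 0.994, -0.0]
force: [-0.1, -0.7, -1.4]
width: 0.602
```

```bash
python3 -m handwheel '[[0.06,-0.15,0,0,0,0,0.2],[0,0,-0.06,0,0,0,0.2],[0,0,0,0,0,0,0.2]]'
```

```text
time: 5.3
ee_pos: [0.5994, 0.0703, 0.0308]
tcp_rot: [0.001, 0.106, 0.994, 0.0]
force: [-0.4, 0.4, -1.4]
width: 0.596
```

```bash
python3 -m handwheel '[[0,0,-0.06,0,0,0,0.2],[0,0,0,0,0,0,0.2],[0,0,0,0,0,0,0.7],[0,0,0,0,0,0,0.8],[0,0,0,0,0,0,0.85],[0,0,0,0,0,0,0.85]]'
```

```text
time: 5.8
ee_pos: [0.5986, 0.0705, 0.0283]
tcp_rot: [0.0, 0.106, 0.994, 0.0]
force: [0.0, 0.1, 0.1]
width: 0.828
```

```bash
python3 -m handwheel '[[0,0,1,0,0,0,0.85],[0,0,1,0,0,0,0.9],[0,0,1,0,0,0,1],[-0.1,0.6,1,0,0,0.5,1],[-0.1,0.9,1,0,0,0.7,1],[-0.1,0.95,0.3,0,0,0.7,1],[-0.15,0.95,0,0,0,0.7,1],[-0.15,0.95,0,0,0,0.7,1]]'
python3 -m handwheel '[[-0.1,0.95,0,0,0,0.7,1],[-0.1,0.95,0,0,0,0.7,1],[-0.1,0.9,0,0,0,0.8,1],[-0.1,0.9,0,0,0,0.8,1],[-0.1,0.7,0,0,0,0.8,1],[0,0,0,0,0,0,1]]'
python3 -c "
from h import *
snap('wrist','w4')"
```

```text
time: 6.47
ee_pos: [0.5841, 0.1804, 0.1623]
tcp_rot: [0.001, -0.069, 0.998, 0.0]
force: [-0.4, 0.9, -0.8]
width: 0.999
time: 6.97
ee_pos: [0.57, 0.2926, 0.1606]
tcp_rot: [0.0, -0.267, 0.964, 0.001]
force: [1.3, 0.5, 0.2]
width: 1.001
[0.57   0.2926 0.1606] [[-0.858, -0.514, -0.0], [-0.514, 0.858, 0.001], [-0.0, 0.001, -1.0]] 6.9667 1.0005727935820097
```

View pics/w4.png

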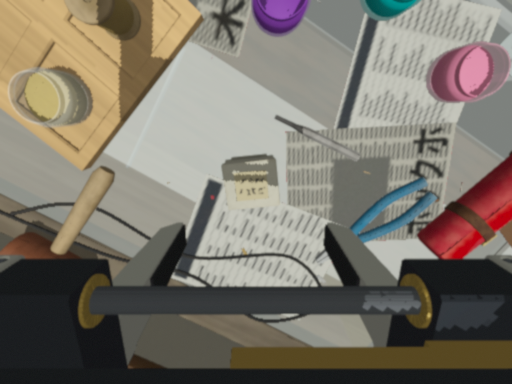

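```bash
python3 -c "
import cv2
i=cv2.imread('pics/w4.png')
cv2.imwrite('pics/w4a.png',cv2.resize(i[140:220,205:305],None,fx=7,fy=7,interpolation=3))"
```

```text
(no output)
```

View pics/w4a.png

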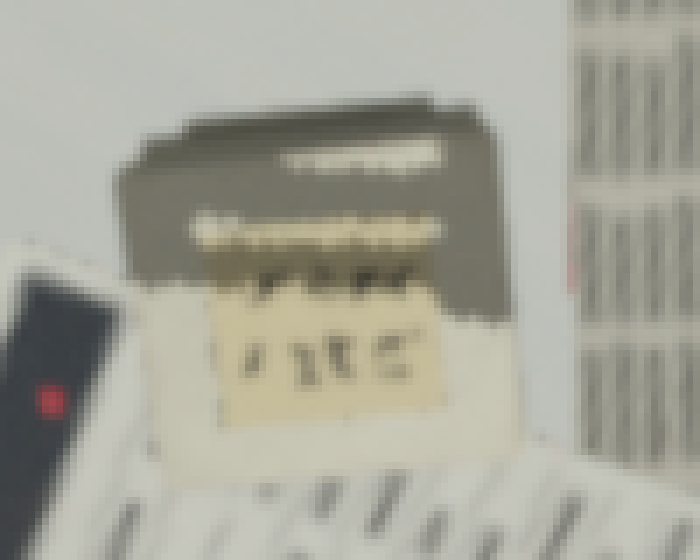

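```bash
python3 - <<'E'
from h import *
c=load('w4');A=lambda x,y:(205+(x+.5)/7-.5,140+(y+.5)/7-.5)
P=np.array([atz(c,A(*p),.036)[:2] for p in [(160,487),(523,452),(497,130),(118,175)]]);print(P.round(4),P.mean(0))
for i in range(4):
    d=P[(i+1)%4]-P[i];print(np.linalg.norm(d),np.degrees(np.arctan2(d[1],d[0])))
C=P.mean(0)
for ang in (115,120,125):
  a=np.radians(ang);u=np.array([np.cos(a),np.sin(a)]);v=np.array([u[1],-u[0]])
  im=cv2.imread('pics/w4.png');k=7
  im=cv2.resize(im[140:220,205:305],None,fx=k,fy=k,interpolation=3)
  for z,col in ((.036,(0,0,255)),(0,(0,255,0))):
    q=[np.r_[C+s*u*.031+t*v*.0285,z] for s,t in((1,1),(1,-1),(-1,-1),(-1,1))]
    p=(proj(c,np.array(q))-[205,140]+.5)*k-.5;cv2.polylines(im,[p.round().astype(int)],True,col,1)
  cv2.imwrite(f'pics/o4_{ang}.png',im)
E
```

```text
[[0.6107 0.2808]
 [0.5748 0.3287]
 [0.5321 0.2967]
 [0.5686 0.2497]] [0.57156259 0.28898204]
0.05978243429016099 126.82988183971926
0.053346363333971476 -143.13354355614024
0.059462266230649964 -52.170603985057646
0.05230992968759954 36.506584994505936
```

View pics/o4_115.png

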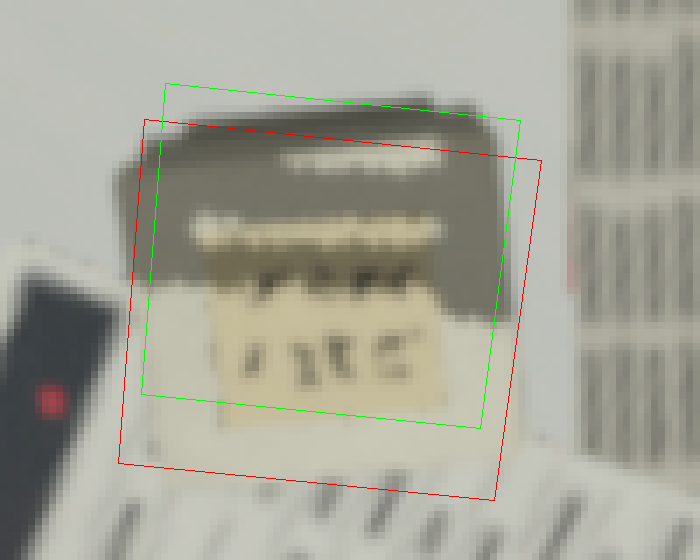

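```bash
python3 - <<'E'
from h import *
c=load('w4')
C=np.array([.573,.2895]);ang=126.5
a=np.radians(ang);u=np.array([np.cos(a),np.sin(a)]);v=np.array([u[1],-u[0]])
im=cv2.imread('pics/w4.png');k=7
im=cv2.resize(im[140:220,205:305],None,fx=k,fy=k,interpolation=3)
for z,col in ((.036,(0,0,255)),(0,(0,255,0))):
    q=[np.r_[C+s*u*.031+t*v*.0285,z] for s,t in((1,1),(1,-1),(-1,-1),(-1,1))]
    p=(proj(c,np.array(q))-[205,140]+.5)*k-.5;cv2.polylines(im,[p.round().astype(int)],True,col,1)
cv2.imwrite(f'pics/o4_b.png',im)
E
```

```text
(no output)
```

View pics/o4_b.png

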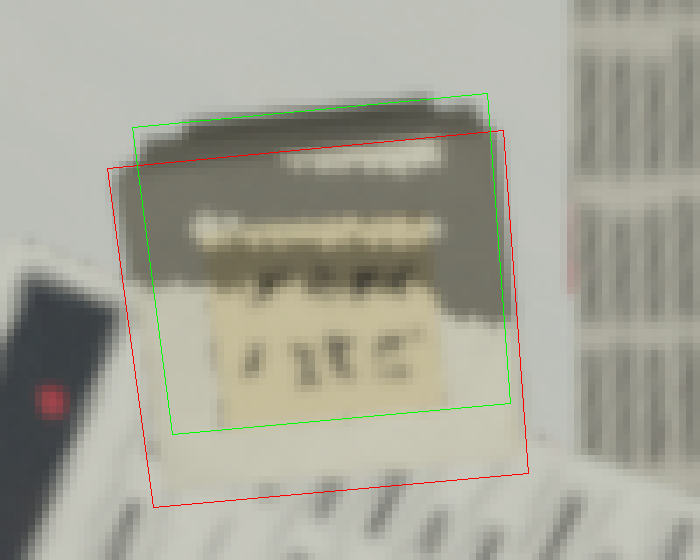

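```bash
python3 -m handwheel '[[0.08,-0.14,-0.9,0,0,0.93,1],[0,0,-1,0,0,0,1],[0,0,-1,0,0,0,1],[0,0,-1,0,0,0,1],[0,0,-1,0,0,0,1],[0,0,-0.5,0,0,0,1],[0,0,0,0,0,0,1],[0,0,0,0,0,0,1]]'
```

```text
time: 7.68
ee_pos: [0.5728, 0.285, 0.0255]
tcp_rot: [-0.001, -0.309, 0.951, -0.0]
force: [0.5, 0.2, 0.5]
width: 1.001
```

```bash
python3 -m handwheel '[[0,0.08,-0.4,0,0,0,1],[0,0,-0.14,0,0,0,1],[0,0,0,0,0,0,1],[0,0,0,0,0,0,0.8],[0,0,0,0,0,0,0.2],[0,0,0,0,0,0,0.2],[0,0,0,0,0,0,0.2],[0,0,0,0,0,0,0.2]]' 25
python3 -m handwheel '[[0,0,0,0,0,0,0.2],[0,0,0,0,0,0,0.2]]'
```

```text
time: 8.35
ee_pos: [0.5731, 0.2879, 0.0124]
tcp_rot: [0.0, -0.31, 0.951, 0.0]
force: [0.2, 0.2, 0.3]
width: 0.692
time: 8.52
ee_pos: [0.5731, 0.2879, 0.0124]
tcp_rot: [0.0, -0.31, 0.951, 0.0]
force: [-1.6, -0.2, 0.8]
width: 0.664
```

```bash
python3 -m handwheel '[[0,0,0.5,0,0,0,0.2],[0,0,1,0,0,0,0.2],[0,0,1,0,0,0,0.2],[0,0,1,0,0,0,0.2],[0,-0.5,1,0,0,-0.5,0.2],[-0.05,-0.95,0.8,0,0,-0.6,0.2],[-0.05,-0.95,0,0,0,-0.6,0.2],[-0.05,-0.95,0,0,0,-0.6,0.2]]'
python3 -m handwheel '[[-0.05,-1,0,0,0,-0.6,0.2],[-0.05,-1,0,0,0,-0.6,0.2],[-0.05,-1,0,0,0,-0.6,0.2],[-0.05,-1,0,0,0,-0.6,0.2],[-0.05,-1,0,0,0,-0.6,0.2],[-0.05,-1,0,0,0,-0.6,0.2],[-0.05,-1,0,0,0,-0.6,0.2],[-0.05,-1,0,0,0,-0.6,0.2]]'
python3 -m handwheel '[[-0.05,-1,0,0,0,-0.6,0.2],[-0.05,-1,0,0,0,-0.38,0.2],[-0.05,-1,0,0,0,0,0.2],[-0.05,-1,0,0,0,0,0.2],[0,-0.9,0,0,0,0,0.2],[0,-0.7,0,0,0,0,0.2],[0,0,0,0,0,0,0.2]]'
python3 -c "
from h import *
snap('wrist','w5')"
```

```text
time: 9.18
ee_pos: [0.5705, 0.2037, 0.148]
tcp_rot: [0.002, -0.192, 0.981, 0.0]
force: [-0.4, 0.3, -1.0]
width: 0.663
time: 9.85
ee_pos: [0.559, 0.0028, 0.1455]
tcp_rot: [0.0, 0.059, 0.998, -0.0]
force: [0.2, -0.4, -0.5]
width: 0.663
time: 10.43
ee_pos: [0.5539, -0.1393, 0.1455]
tcp_rot: [0.0, 0.11, 0.994, -0.001]
force: [-0.3, 0.5, -0.5]
width: 0.659
[ 0.5539 -0.1393  0.1455] [[-0.976, 0.218, 0.001], [0.218, 0.976, -0.002], [-0.001, -0.001, -1.0]] 10.4333 0.6594175382028625
```

View pics/w5.png

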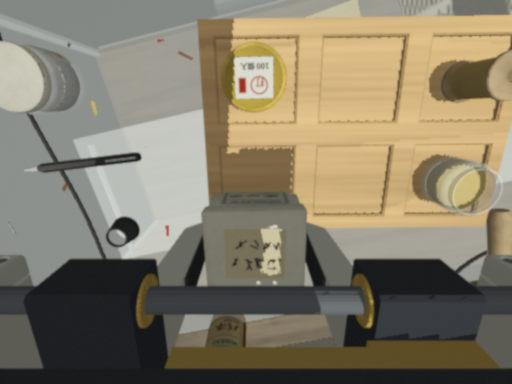

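```bash
python3 -m handwheel '[[-0.06,0.12,-0.8,0,0,0,0.2],[0,0,-0.9,0,0,0,0.2],[0,0,-0.9,0,0,0,0.2],[0,0,-0.9,0,0,0,0.2],[0,0,-0.7,0,0,0,0.2],[0,0,-0.3,0,0,0,0.2],[0,0,-0.1,0,0,0,0.2],[0,0,0,0,0,0,0.2]]'
```

```text
time: 11.15
ee_pos: [0.5526, -0.1323, 0.0297]
tcp_rot: [-0.0, 0.108, 0.994, 0.0]
force: [-0.0, -0.3, -1.0]
width: 0.663
```

```bash
python3 -m handwheel '[[0,-0.14,-0.08,0,0,0,0.2],[0,0,-0.06,0,0,0,0.2],[0,0,-0.06,0,0,0,0.2],[0,0,0,0,0,0,0.2],[0,0,0,0,0,0,0.2]]'
```

```text
time: 11.57
ee_pos: [0.5529, -0.1366, 0.025]
tcp_rot: [0.0, 0.108, 0.994, -0.0]
force: [-0.2, 0.4, -1.6]
width: 0.662
```

Release, rise, and head for the loupe.

```bash
python3 -m handwheel '[[0,0,-0.02,0,0,0,0.2],[0,0,0,0,0,0,0.75],[0,0,0,0,0,0,0.85],[0,0,0,0,0,0,0.9],[0,0,0,0,0,0,0.9],[0,0,0.7,0,0,0,0.9],[0,0,1,0,0,0,0.9],[0,0,1,0,0,0,0.9]]'
python3 -m handwheel '[[0,-0.3,1,0,0,0,1],[0.1,-0.8,0.6,0,0,0,1],[0.2,-0.95,0.3,0,0,0,1],[0.2,-0.95,0,0,0,0,1],[0.2,-0.95,0,0,0,0,1],[0.2,-0.95,0,0,0,0,1],[0.1,-0.9,0,0,0,0,1],[0,-0.6,0,0,0,0,1]]'
python3 -m handwheel '[[0,0,0,0,0,0,1],[0,0,0,0,0,0,1]]'
python3 -c "
from h import *
snap('wrist','w6')"
```

```text
time: 12.23
ee_pos: [0.5517, -0.1362, 0.0914]
tcp_rot: [-0.001, 0.108, 0.994, 0.0]
force: [-0.1, -0.0, 0.5]
width: 0.901
time: 12.9
ee_pos: [0.5778, -0.2986, 0.1391]
tcp_rot: [0.0, 0.109, 0.994, -0.0]
force: [-0.8, 0.7, -0.4]
width: 1.003
time: 13.07
ee_pos: [0.5773, -0.2967, 0.1388]
tcp_rot: [-0.0, 0.109, 0.994, 0.0]
force: [0.4, -0.1, -1.5]
width: 1.002
[ 0.5773 -0.2967  0.1388] [[-0.976, 0.216, -0.0], [0.216, 0.976, 0.001], [0.001, 0.001, -1.0]] 13.0667 1.002200782062708
```

View pics/w6.png

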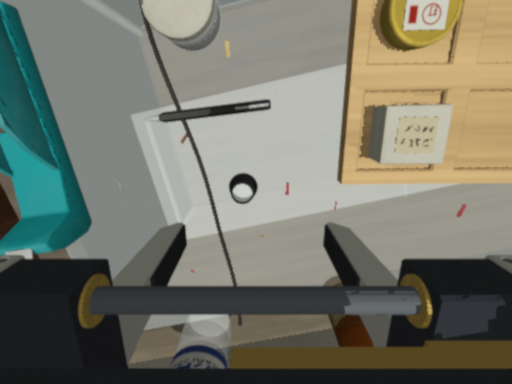

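```bash
python3 - <<'E'
from h import *
c=load('w6');print(atz(c,(243.5,187.5),.0135),atz(c,(242.5,193),.027),atz(c,(183,10),.064))
x,y=.5725,-.306
overlay('w6','o6',[((x,y,0,.017),(0,255,0)),((x,y,.027,.010),(0,0,255))],(205,150,285,230),7)
E
```

```text
[ 0.57772154 -0.30991872  0.0135    ] [ 0.57977422 -0.31096704  0.027     ] [ 0.41405378 -0.31792641  0.064     ]
```

View pics/o6.png

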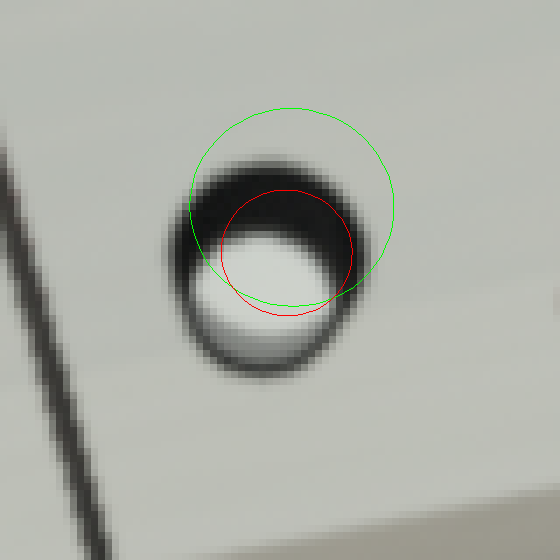

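```bash
python3 -m handwheel '[[0.09,-0.56,-0.5,0,0,0,0.55],[0,0,-0.9,0,0,0,0.55],[0,0,-0.9,0,0,0,0.55],[0,0,-0.9,0,0,0,0.55],[0,0,-0.9,0,0,0,0.55],[0,0,0,0,0,0,0.55],[0,0,0,0,0,0,0.55]]'
python3 -c "
from h import *
snap('wrist','w7')
overlay('w7','o7',[((.5795,-.3108,0,.017),(0,255,0)),((.5795,-.3108,.027,.012),(0,0,255))],(180,130,340,290),4)"
```

```text
time: 13.7
ee_pos: [0.5788, -0.3084, 0.0353]
tcp_rot: [-0.002, 0.108, 0.994, 0.001]
force: [-0.7, -1.4, 0.1]
width: 0.57
[ 0.5788 -0.3084  0.0353] [[-0.977, 0.214, -0.003], [0.214, 0.977, 0.002], [0.004, 0.002, -1.0]] 13.7 0.5702652226812738
```

View pics/o7.png

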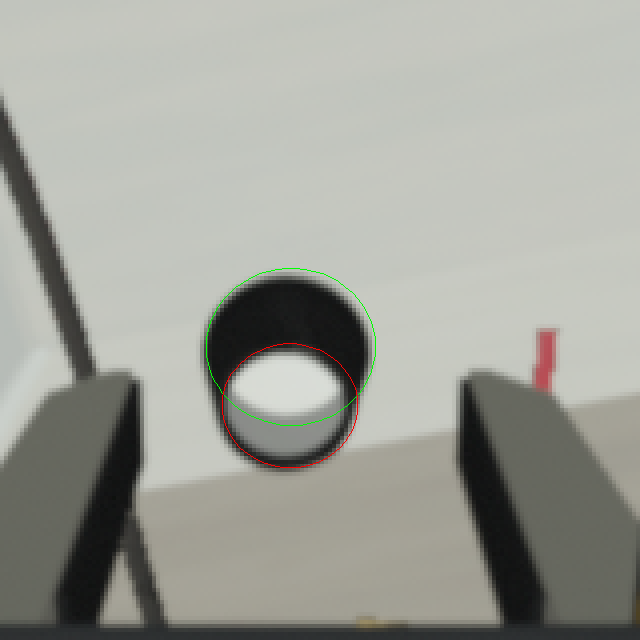

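```bash
python3 -m handwheel '[[0.05,-0.1,-0.4,0,0,0,0.47],[0,0,-0.4,0,0,0,0.47],[0,0,-0.3,0,0,0,0.47],[0,0,-0.1,0,0,0,0.47],[0,0,0,0,0,0,0.47],[0,0,0,0,0,0,0.47]]' 20
```

```text
time: 14.25
ee_pos: [0.5809, -0.3129, 0.0063]
tcp_rot: [-0.0, 0.108, 0.994, 0.0]
force: [-0.1, -0.4, 0.4]
width: 0.468
```

```bash
python3 -m handwheel '[[0,0,-0.08,0,0,0,0.2],[0,0,0,0,0,0,0.1],[0,0,0,0,0,0,0.1],[0,0,0,0,0,0,0.1],[0,0,0,0,0,0,0.1]]' 20
python3 -m handwheel '[[0,0,0.3,0,0,0,0.1],[0,0,0.6,0,0,0,0.1],[0,0,1,0,0,0,0.1],[0,0,1,0,0,0,0.1],[0,0,0,0,0,0,0.1]]' 20
python3 -c "
from h import *
snap('wrist','w8',(130,130,390,300),3)"
```

```text
time: 14.67
ee_pos: [0.5812, -0.313, 0.0048]
tcp_rot: [0.0, 0.108, 0.994, -0.0]
force: [0.3, -0.3, -0.5]
width: 0.33
time: 15.08
ee_pos: [0.5849, -0.3153, 0.0856]
tcp_rot: [0.005, 0.108, 0.994, -0.002]
force: [1.1, -1.0, -0.0]
width: 0.327
[ 0.5849 -0.3153  0.0856] [[-0.977, 0.215, 0.009], [0.215, 0.977, -0.006], [-0.01, -0.004, -1.0]] 15.0833 0.3267993210490561
```

View pics/w8.png

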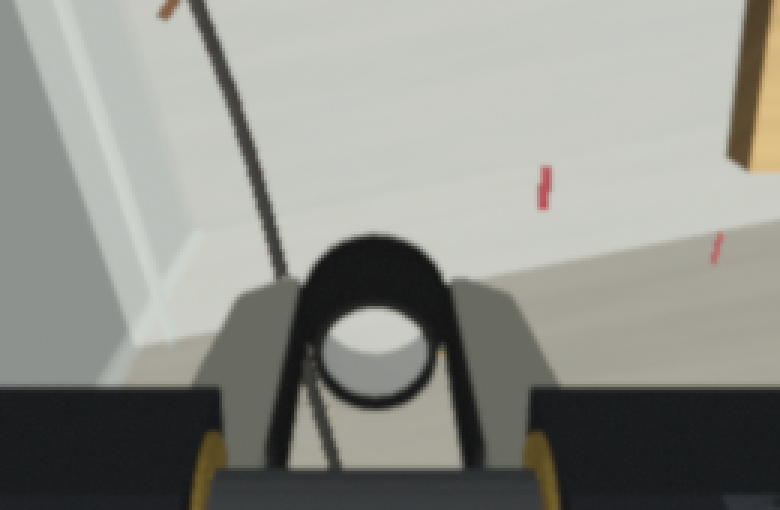

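```bash
python3 - <<'E'
from h import *
c=load('w6');C=np.array([.5525,-.1365]);a=np.radians(78)
u=np.array([np.cos(a),np.sin(a)]);v=np.array([u[1],-u[0]])
im=cv2.imread('pics/w6.png');k=5
im=cv2.resize(im[80:200,335:475],None,fx=k,fy=k,interpolation=3)
for z,col in ((.048,(0,0,255)),(.012,(0,255,0))):
    q=[np.r_[C+s*u*.031+t*v*.0285,z] for s,t in((1,1),(1,-1),(-1,-1),(-1,1))]
    p=(proj(c,np.array(q))-[335,80]+.5)*k-.5;cv2.polylines(im,[p.round().astype(int)],True,col,1)
cv2.imwrite(f'pics/o6_b.png',im)
E
```

```text
(no output)
```

View pics/o6_b.png

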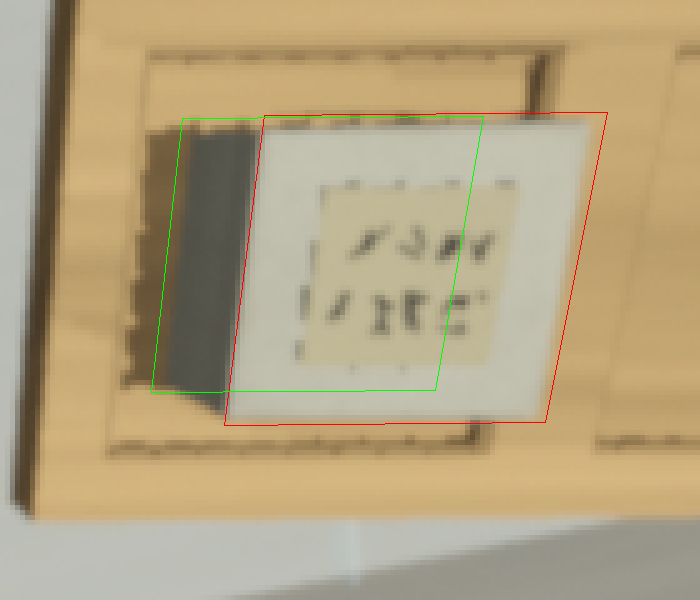

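```bash
python3 -m handwheel '[[0,0.3,0.7,0,0,0,0.1],[-0.2,0.9,0.5,0,0,0,0.1],[-0.2,1,0,0,0,0,0.1],[-0.2,1,0,0,0,0,0.1],[-0.2,1,0,0,0,0,0.1],[-0.2,1,0,0,0,0,0.1],[-0.1,0.9,0,0,0,0,0.1],[-0.1,0.6,0,0,0,0,0.1]]'
python3 -m handwheel '[[0,0.2,-0.5,0,0,0,0.1],[0,0,-0.6,0,0,0,0.1],[0,0,-0.4,0,0,0,0.1],[0,0,0,0,0,0,0.1],[0,0,0,0,0,0,0.1]]'
```

```text
time: 15.8
ee_pos: [0.5505, -0.1434, 0.107]
tcp_rot: [-0.0, 0.108, 0.994, 0.0]
force: [0.0, 0.6, -0.5]
width: 0.33
time: 16.22
ee_pos: [0.5503, -0.1409, 0.0684]
tcp_rot: [-0.001, 0.108, 0.994, 0.0]
force: [0.9, -0.1, 0.5]
width: 0.33
```

```bash
python3 -m handwheel '[[0.14,0.15,-0.2,0,0,0,0.1],[0,0,-0.2,0,0,0,0.1],[0,0,0,0,0,0,0.1],[0,0,-0.12,0,0,0,0.1],[0,0,0,0,0,0,0.1],[0,0,0,0,0,0,0.1]]'
python3 -c "
from h import *
snap('wrist','w9',(130,130,390,300),3)"
```

```text
time: 16.72
ee_pos: [0.5546, -0.1368, 0.0566]
tcp_rot: [-0.0, 0.108, 0.994, -0.0]
force: [-0.1, -0.4, -0.7]
width: 0.333
[ 0.5546 -0.1368  0.0566] [[-0.977, 0.215, -0.0], [0.215, 0.977, -0.0], [0.0, -0.0, -1.0]] 16.7167 0.3332547402826451
```

View pics/w9.png

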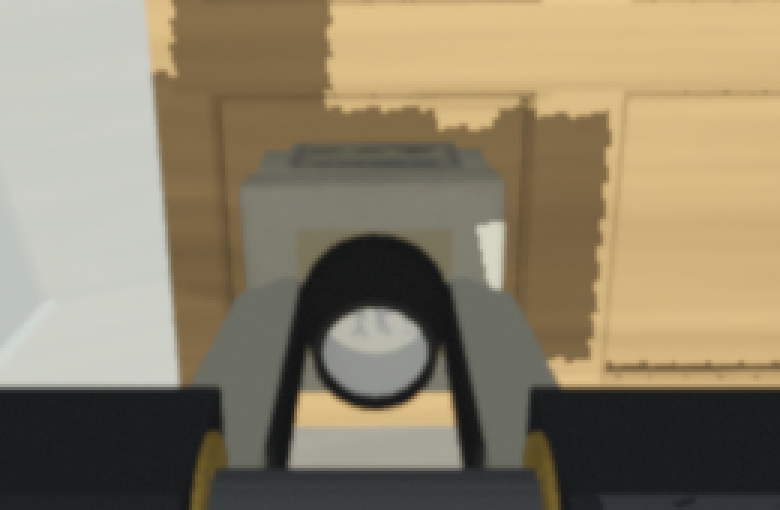

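```bash
python3 -m handwheel '[[-0.1,0.02,-0.06,0,0,0,0.1],[0,0,-0.04,0,0,0,0.1],[0,0,0,0,0,0,0.1],[0,0,0,0,0,0,0.1]]'
```

```text
time: 17.1
ee_pos: [0.5521, -0.1362, 0.0541]
tcp_rot: [-0.0, 0.108, 0.994, 0.0]
force: [-0.5, 0.1, -0.2]
width: 0.33
```

```bash
python3 -m handwheel '[[0,0,-0.04,0,0,0,0.1],[0,0,0,0,0,0,0.1],[0,0,0,0,0,0,0.1]]'
```

```text
time: 17.35
ee_pos: [0.5522, -0.1362, 0.0531]
tcp_rot: [-0.0, 0.108, 0.994, 0.0]
force: [0.1, -0.3, -0.6]
width: 0.33
```

```bash
python3 -m handwheel '[[0,0,0,0,0,0,0.36],[0,0,0,0,0,0,0.4],[0,0,0,0,0,0,0.5],[0,0,0,0,0,0,0.6],[0,0,0.4,0,0,0,0.6],[0,0,0.8,0,0,0,0.6],[0,0,1,0,0,0,0.6],[0,0,1,0,0,0,0.6]]'
python3 -c "
from h import *
snap('wrist','w10')"
```

```text
time: 18.02
ee_pos: [0.5517, -0.1361, 0.1342]
tcp_rot: [-0.001, 0.108, 0.994, 0.0]
force: [0.4, -0.0, -0.4]
width: 0.603
[ 0.5517 -0.1361  0.1342] [[-0.977, 0.215, -0.001], [0.215, 0.977, 0.0], [0.001, 0.0, -1.0]] 18.0167 0.6034192149910979
```

View pics/w10.png

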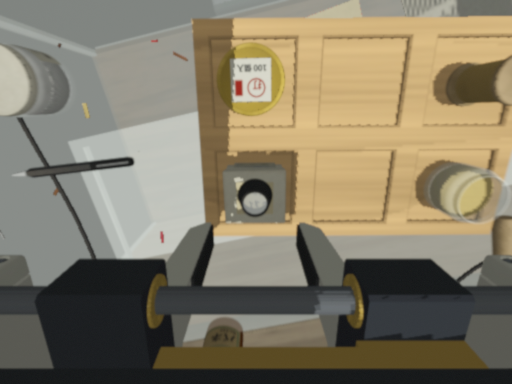

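```bash
python3 -m handwheel '[[-0.5,-0.7,0.5,0,0,0,1],[-0.7,-0.9,0.3,0,0,0,1],[-0.75,-0.95,0,0,0,0,1],[-0.75,-0.95,0,0,0,0,1],[-0.75,-0.95,0,0,0,0,1],[-0.75,-0.95,0,0,0,0,1],[-0.75,-0.95,0,0,0,0,1],[-0.75,-0.9,0,0,0,0,1]]'
python3 -m handwheel '[[0,0,0,0,0,0,1],[0,0,0,0,0,0,1]]'
python3 -c "
from h import *
snap('wrist','w11')
x,y=.41,-.317
overlay('w11','o11',[((x,y,0,.03),(0,255,0)),((x,y,.064,.03),(0,0,255))],(170,110,330,260),4)"
```

```text
time: 18.73
ee_pos: [0.4088, -0.3188, 0.1541]
tcp_rot: [0.0, 0.108, 0.994, -0.0]
force: [-0.1, -0.8, 0.2]
width: 0.997
time: 18.9
ee_pos: [0.409, -0.3186, 0.1539]
tcp_rot: [0.0, 0.11, 0.994, -0.0]
force: [-0.1, -0.2, 0.0]
width: 1.0
[ 0.409  -0.3186  0.1539] [[-0.976, 0.218, 0.001], [0.218, 0.976, -0.001], [-0.001, -0.0, -1.0]] 18.9 1.00017005287549
```

View pics/w11.png

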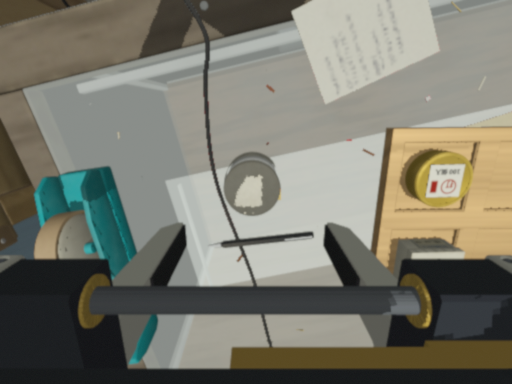

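View pics/o11.png

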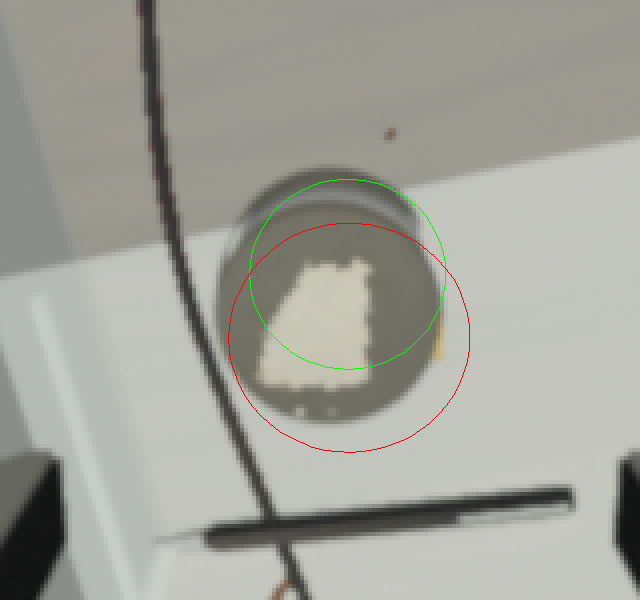

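```bash
python3 -m handwheel '[[-0.25,-0.06,-0.6,0,0,0,1],[0,0,-0.9,0,0,0,1],[0,0,-0.9,0,0,0,1],[0,0,-0.9,0,0,0,1],[0,0,-0.9,0,0,0,1],[0,0,-0.7,0,0,0,1],[0,0,-0.3,0,0,0,1],[0,0,0,0,0,0,1]]'
python3 -m handwheel '[[0,0,0,0,0,0,1],[0,0,0,0,0,0,1]]'
```

```text
time: 19.62
ee_pos: [0.4029, -0.3169, 0.0212]
tcp_rot: [-0.001, 0.107, 0.994, 0.001]
force: [-0.3, 0.5, 0.2]
width: 0.998
time: 19.78
ee_pos: [0.4046, -0.3194, 0.0247]
tcp_rot: [0.001, 0.108, 0.994, -0.001]
force: [0.6, 0.2, 0.6]
width: 0.999
```

```bash
python3 -m handwheel '[[-0.06,-0.03,-0.06,0,0,0,1],[0,0,0,0,0,0,0.7],[0,0,0,0,0,0,0.2],[0,0,0,0,0,0,0.2],[0,0,0,0,0,0,0.2],[0,0,0,0,0,0,0.2],[0,0,0,0,0,0,0.2],[0,0,0,0,0,0,0.2]]' 30
```

```text
time: 20.45
ee_pos: [0.4019, -0.3198, 0.0217]
tcp_rot: [0.0, 0.108, 0.994, -0.0]
force: [0.1, -1.1, 0.8]
width: 0.645
```

```bash
python3 -m handwheel '[[0,0,0.5,0,0,0,0.2],[0,0,1,0,0,0,0.2],[0,0,1,0,0,0,0.2],[0,0.3,1,0,0,0,0.2],[0.1,0.6,1,0,0,0,0.2],[0.2,0.9,0.5,0,0,0,0.2],[0.25,0.95,0,0,0,0,0.2],[0.25,0.95,0,0,0,0,0.2]]'
python3 -m handwheel '[[0.25,1,0,0,0,0,0.2],[0.25,1,0,0,0,0,0.2],[0.25,1,0,0,0,0,0.2],[0.25,1,0,0,0,0,0.2],[0.25,1,0,0,0,0,0.2],[0.25,1,0,0,0,0,0.2],[0.25,1,0,0,0,0,0.2],[0.2,0.9,0,0,0,0,0.2]]'
python3 -m handwheel '[[0.1,0.6,0,0,0,0,0.2],[0,0.2,0,0,0,0,0.2],[0,0,0,0,0,0,0.2],[0,0,0,0,0,0,0.2]]'
python3 -c "
from h import *
snap('wrist','w12')"
```

```text
time: 21.12
ee_pos: [0.4226, -0.2269, 0.1489]
tcp_rot: [0.001, 0.109, 0.994, -0.001]
force: [-0.3, 0.5, -3.1]
width: 0.644
time: 21.78
ee_pos: [0.4706, -0.0281, 0.1473]
tcp_rot: [0.0, 0.108, 0.994, 0.0]
force: [-0.3, -0.4, -2.3]
width: 0.645
time: 22.12
ee_pos: [0.4729, -0.0101, 0.1468]
tcp_rot: [-0.0, 0.108, 0.994, -0.0]
force: [-0.3, -0.0, -1.3]
width: 0.638
[ 0.4729 -0.0101  0.1468] [[-0.977, 0.214, -0.0], [0.214, 0.977, -0.0], [0.0, -0.0, -1.0]] 22.1167 0.6381810861334355
```

View pics/w12.png

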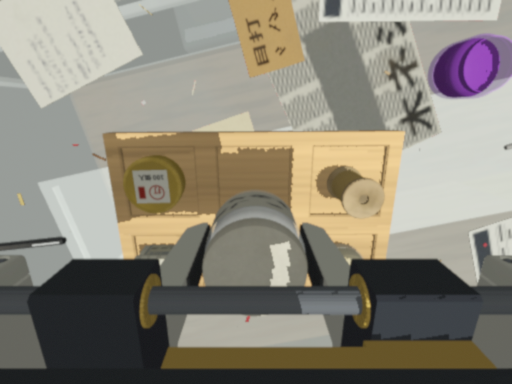

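```bash
python3 -m handwheel '[[-0.1,-0.02,-0.7,0,0,0,0.2],[0,0,-0.9,0,0,0,0.2],[0,0,-0.9,0,0,0,0.2],[0,0,-0.9,0,0,0,0.2],[0,0,-0.6,0,0,0,0.2],[0,0,-0.3,0,0,0,0.2],[0,0,0,0,0,0,0.2],[0,0,0,0,0,0,0.2]]'
```

```text
time: 22.83
ee_pos: [0.4707, -0.0109, 0.0395]
tcp_rot: [-0.0, 0.109, 0.994, -0.0]
force: [0.4, 0.9, -2.5]
width: 0.642
```

```bash
python3 -m handwheel '[[0,0,-0.1,0,0,0,0.2],[0,0,-0.08,0,0,0,0.2],[0,0,-0.04,0,0,0,0.2],[0,0,0,0,0,0,0.2],[0,0,0,0,0,0,0.2]]'
```

```text
time: 23.25
ee_pos: [0.4709, -0.0102, 0.034]
tcp_rot: [0.0, 0.108, 0.994, 0.0]
force: [0.5, -0.3, -2.5]
width: 0.642
```

```bash
python3 -m handwheel '[[0,0,-0.02,0,0,0,0.2],[0,0,0,0,0,0,0.68],[0,0,0,0,0,0,0.72],[0,0,0,0,0,0,0.75],[0,0,0,0,0,0,0.75],[0,0,0.4,0,0,0,0.75],[0,0,0.8,0,0,0,0.75],[0,0,1,0,0,0,0.75]]'
python3 -m handwheel '[[0,0,1,0,0,0,0.8],[0,0,1,0,0,0,0.8],[0,0,1,0,0,0,0.8],[-0.5,0.3,1,0,0,0,0.8],[-0.5,0.5,0.5,0,0,0,0.8],[0,0,0,0,0,0,0.8],[0,0,0,0,0,0,0.8]]'
python3 -c "
from h import *
snap('wrist','w13');snap('side','s13',(160,110,300,260),4);snap('top','t13',(215,130,345,230),6)"
```

```text
time: 23.92
ee_pos: [0.4691, -0.01, 0.0877]
tcp_rot: [-0.002, 0.108, 0.994, 0.0]
force: [0.2, -0.2, -1.3]
width: 0.75
time: 24.5
ee_pos: [0.4463, 0.0099, 0.2022]
tcp_rot: [0.002, 0.108, 0.994, -0.0]
force: [-0.1, -0.6, 0.1]
width: 0.8
[0.4463 0.0099 0.2022] [[-0.977, 0.214, 0.003], [0.214, 0.977, -0.0], [-0.003, 0.0, -1.0]] 24.5 0.7995892514778756
[0.4459 0.0097 0.2009] [[-0.977, 0.214, 0.001], [0.214, 0.977, -0.0], [-0.001, -0.0, -1.0]] 24.55 0.7994821897274028
[0.4455 0.0095 0.2001] [[-0.977, 0.215, -0.001], [0.215, 0.977, -0.0], [0.001, -0.0, -1.0]] 24.6 0.801687008770529
```

View pics/w13.png

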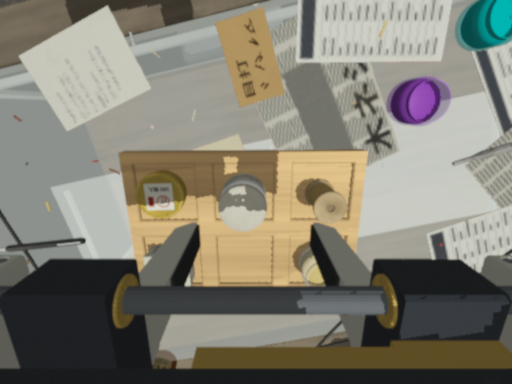

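View pics/s13.png

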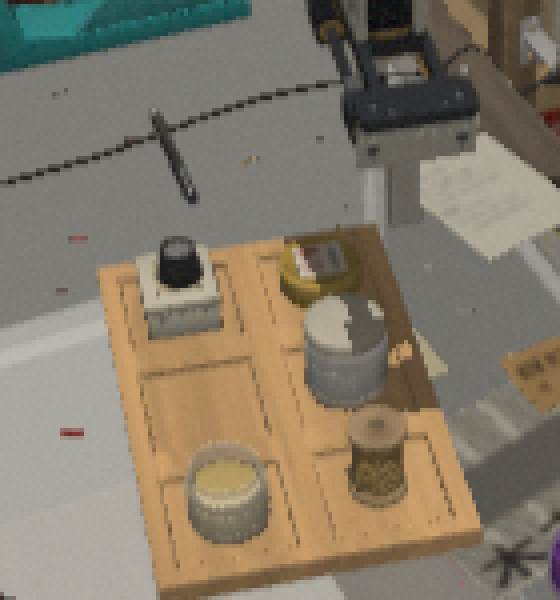

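View pics/t13.png

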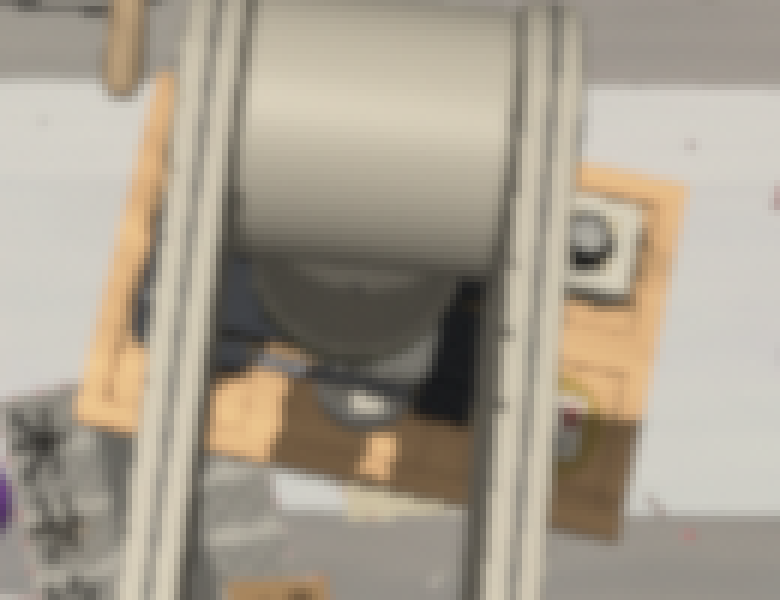

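```bash
python3 -m handwheel '[[-0.2,0.8,0.5,0,0,0,0.8],[-0.2,1,0.5,0,0,0,0.8],[-0.2,1,0.5,0,0,0,0.8],[-0.2,1,0.5,0,0,0,0.8],[0,1,0,0,0,0,0.8],[0,1,0,0,0,0,0.8],[0,1,0,0,0,0,0.8],[0,1,0,0,0,0,0.8]]'
python3 -m handwheel '[[0,1,0,0,0,0,0.8],[0,1,0,0,0,0,0.8],[0,1,0,0,0,0,0.8],[0,1,0,0,0,0,0.8],[0,0,0,0,0,0,0.8],[0,0,0,0,0,0,0.8],[0,0,0,0,0,0,0.8]]'
cat > ov.py <<'E'
from h import *
import sys
for cam,box,k,bp in (("top",(220,130,340,225),6,(.5205,-.0225,-.2065)),("side",(180,140,290,265),4.7,(.5227,-.0175,-.212))):
    im=optics.camera(cam)[:,:,::-1].copy();im=cv2.resize(im[box[1]:box[3],box[0]:box[2]],None,fx=k,fy=k,interpolation=3)
    x,y,a=bp;c=optics.calibration(cam)
    for b,z,rad in (((-.053,0),.076,.03),((.053,.106),.062,.028),((.053,-.106),.048,.017),((-.053,.106),.072,.02),((-.053,-.106),.037,.031)):
        X=x+np.cos(a)*b[0]-np.sin(a)*b[1];Y=y+np.sin(a)*b[0]+np.cos(a)*b[1]
        p=(circ(c,X,Y,z,rad)-np.array(box[:2])+.5)*k-.5;cv2.polylines(im,[p.round().astype(int)],True,(0,0,255),1)
    cv2.imwrite(f"pics/fin_{cam}.png",im)
E
python3 ov.py
```

```text
time: 25.32
ee_pos: [0.4255, 0.2056, 0.2493]
tcp_rot: [-0.001, 0.108, 0.994, -0.001]
force: [1.1, -0.4, 0.4]
width: 0.804
time: 25.9
ee_pos: [0.4255, 0.304, 0.2494]
tcp_rot: [-0.001, 0.108, 0.994, -0.001]
force: [-0.1, 0.0, -0.0]
width: 0.8
```

View pics/fin_top.png

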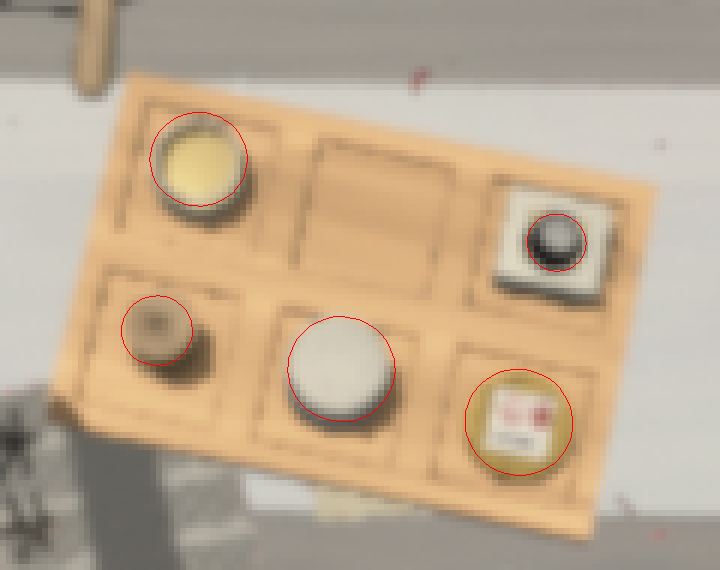

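View pics/fin_side.png

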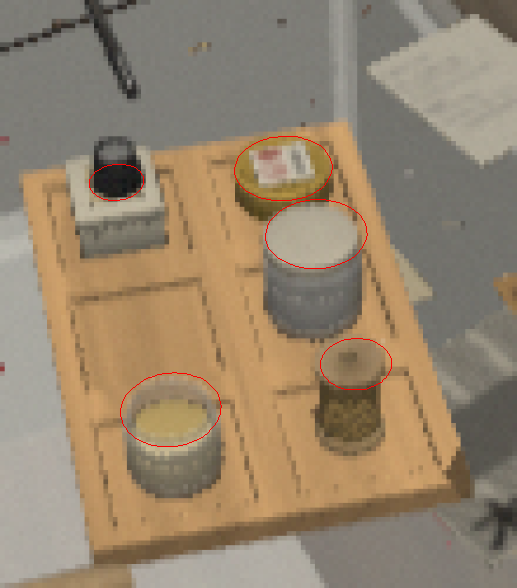

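```bash
python3 -c "
from station import r
print(r.job_done())"
```

```text
the job is handed in; nothing more can be done
None
```

I completed the kit and handed it in at about 26 s of the 109 s allowed; no verdict was reported.

- **Placed:** The lidded jar went front middle, the carton behind the tin (back right) and the yellow open jar behind the spool (back left). The loupe stands upright on the middle of the carton's lid. The back middle recess stays empty, and I did not touch the coloured look-alike jars.
- **Last checks:** With the arm moved clear, I drew the target positions over the top and side views. Each of the four parts I placed sits within a few millimetres of its target. The tin and spool are where they started, and everything looks upright. The gripper ended open and empty, with no force on the tool.
- **Disagreement:** The top and side cameras put the same points about 5 to 10 mm apart. I relied on the wrist camera for positions instead; its board position matched the first top-and-side estimate to about 1 mm. For the final check I used a separate board position for each camera.

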